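# Bring the red-capped sample to the reader

### The arm

A 7-joint arm with a two-finger parallel gripper is mounted at the origin on the work surface. World frame = base frame: x ahead of the robot, y to its left, z up, the work surface at z = 0. Lengths are in m, angles in degrees, forces in N, time in s.
With the tool pointing down it reaches from about 0.425 to 1.025 m from the base axis. Payload 9.4 kg.
Tool frame: the origin (TCP) lies at the very end of the fingers, on their centre line; the grasp point (between the pads) lies 19 mm behind it; z points along the fingers, y is the line along which they close (so a half turn about z gives the same grasp; the last joint's range is limited). The gripper opens to 93 mm and grips with 3 to 60 N. Pads are 15 mm wide; open, the fingers measure 128 mm over their backs; the gripper's body (75 mm by 188 mm) begins 65 mm behind the grasp point.
Start: joints at [61.324, 34.337, -0.143, 91.639, 0.103, 54.024, -4.572], TCP at [0.298, -0.661, 0.219] pointing down, gripper open.
Joint ranges: [-147.43, 147.43], [-19.82, 112.94], [-74.19, 73.91], [6.32, 146.72], [-59.91, 239.91], [6.04, 106.73], [-150.56, 150.56]. Speed limits (degrees/s): [127.2, 127.2, 172.46, 172.46, 180, 180, 180].

### API

Orientations are given as [roll, pitch, yaw] about the fixed x, y, z axes, in that order (R = Rz(yaw) Ry(pitch) Rx(roll)).
In Python, from cell import bot, eyes gives the robot as it stands.
- The arm moves only by the tool step_arm, never from a script. Its argument "motion" is a list of rows, each an object of numbers: "x", "y", "z": the shift along the tool's x, y, z normalised to -1 to 1, where 1 is 0.05 m; "ax", "ay", "az": the turn, a rotation vector about the tool's x, y, z normalised to -1 to 1, where 1 is 0.12 rad. In form: [{"x": .., "y": .., "z": .., "ax": .., "ay": .., "az": ..}, ...]. A call has 1 to 10 rows; each row shifts and turns the commanded pose from where the row before left it, along the tool's axes as they then stand; what a row does not reach is not made up. A row lasts 1/8 s, in which the tool goes at most 62.5 mm and 10.7 degrees, less where a joint would pass 70% of its speed; a pose out of reach is approached as far as the arm can. A call with a number of a shift or a turn outside -1 to 1 is refused whole. A call with a gripper value outside its range is refused whole. "jaw" is the finger opening in mm, from 0 to 93, set as the call begins (left out, the last holds). The fingers move at their own pace and stop on an object; the grip force is fixed at half the most. Time passes only in rows, so rows that do not move let the fingers close. It gives the time, the measured TCP pose, the force, the opening and the grip force at its end, in the units of the state.
- bot.observe(): the state, without advancing time (a new reading comes with each control period).
- eyes.grab_frame(name): name is "scene" or "top" or "wrist"; returns a dict with "image" (420x560x3 uint8, red, green, blue), "fx", "fy", "cx", "cy" (pixels), "distortion" ([k1, k2, p1, p2, k3] as OpenCV has them; the pictures are not rectified), "rvec" (rotation vector, rad) and "tvec" (3), from world to camera coordinates, as OpenCV has them; the wrist camera has in their place "tool_from_camera" (4x4, takes a point from camera to tool coordinates, whose origin is the TCP and whose axes are the flange's). Camera axes: x right, y down, z forward; pixel columns grow to the right and rows downward; lengths in m; the calibration is good to about 2 mm. A picture is of the moment at which its call begins: read the wrist's pose just before it. There is no depth.
- bot.sign_off(): hands the job in; it is judged then, once.
The state is a dict: "time": time; "joints": joint angles; "qd": joint speeds; "tau": joint torques, N m; "tool_pos": TCP position; "tcp_rot": TCP orientation; "force": force on the tool from outside, world axes, zero at the start; "wrist_torque": the same for the moment, N m; "width": opening from 0.0 (shut) to 1.0 (fully open); "gripper_force": force on a finger pad.
Only numpy, scipy, OpenCV 4.12 (cv2) and the standard library are available. Lean on these libraries where they do the work, as an engineer would, in place of code of your own. Each camera call takes 0.05 s, during which the arm holds its last target. There are 200 camera calls.

### The job

Turn the sample carousel by pushing sideways on one of its bare spokes with a fingertip until the red-capped cup stands on the yellow line, squarely in front of the reader's black window; then press the green key on top of the reader fully down and let it come up again. Do not press the key before the red-capped cup is there, do not push on or lift any of the sample cups, and leave the things around the carousel where they are.

Things in the scene. Friction and masses are not known exactly. Their poses are not given: they have to be found in the camera images.
- sampler: grey round carousel base, 276 mm across, top face 15 mm above the table, fixed. Origin on the table under the centre; its own x axis points from the wheel's axis to the white reader block and a yellow line runs along it in front of the block
- reader (a point): centre of the top of the white reader block, 165 mm from the wheel's axis, 60 mm above the table. The block is 50 mm (radially) x 64 mm x 60 mm; its inner face, with a black window, is 140 mm from the axis
- read_point (a point): the reading place in front of the reader's window: over the yellow line, 105 mm from the wheel's axis, 23 mm above the table (where the underside of a properly placed cup is)
- wheel: four-spoked carousel wheel, lying flat; origin on its vertical axis, 20 mm above the table. Spokes along its own +x, +y, -x, -y, each ending in a white pocket 29 mm across, centred 105 mm from the axis, top 48 mm above the table, holding a sample cup. Turns both ways, over a full turn, from any start; no spring or clicks, friction holds it where it is left
- spoke (a point): mid-point of the +x spoke, 56 mm from the axis, 43 mm above the table. All four spokes: straight aluminium bars 12 mm wide, bare from the white hub (22 mm from the axis, top 59 mm above the table) to 90 mm out, spanning 34 to 52 mm above the table. Only the base's top is between them. A sideways push of 1 to 2 N here turns the wheel
- key (a joint): the green push key, 24 mm across, on top of the reader: 0 up, 0.006 m fully down; springs back, about 4 N fully down
- key_top (a point): centre of the top face of the green key; it is pressed straight down
- cup_red: sample cup with red cap, loose in a wheel pocket (which pocket differs from run to run): 19 mm across, cap 22 mm across, 52 mm tall, its top 75 mm above the table; origin under its centre; it travels with the wheel
- cup_blue: sample cup with blue cap, loose in a wheel pocket (which pocket differs from run to run): 19 mm across, cap 22 mm across, 52 mm tall, its top 75 mm above the table; origin under its centre; it travels with the wheel
- cup_yellow: sample cup with yellow cap, loose in a wheel pocket (which pocket differs from run to run): 19 mm across, cap 22 mm across, 52 mm tall, its top 75 mm above the table; origin under its centre; it travels with the wheel
- cup_white: sample cup with white cap, loose in a wheel pocket (which pocket differs from run to run): 19 mm across, cap 22 mm across, 52 mm tall, its top 75 mm above the table; origin under its centre; it travels with the wheel
- pill_bottle: white pill bottle, about 42 mm across and 78 mm tall; origin under its centre; stands beside the carousel; leave alone
- reagent_bottle: yellow bottle with green cap, about 48 mm across and 95 mm tall; origin under its centre; stands beside the carousel; leave alone
- carton: cardboard carton with orange band, 75 x 120 x 50 mm; origin under its centre; leave alone
- beaker: open white plastic beaker, 66 mm across at the rim, 85 mm tall; origin under its centre; leave alone
- tube_rack: blue rack with five capped tubes, 70 x 150 mm and 96 mm tall; origin under its centre; leave alone

How it is judged:
By the outcome, as a careful person would: the job done as asked, in the order asked, and still so for the second after the job is handed in, with the robot touching nothing.
It also fails if it takes over 58 s, if anything falls off the work surface, if the arm or the gripper's body presses on something with over 40 N, if the wrist force passes 120 N, or if a joint passes its speed limit or range.

## Working session

There is one attempt and no reset: what is moved stays moved. The work goes in short steps, Python scripts to look and compute and a tool call to move; the robot and the scene stay as the last step left them, time stands still between calls to the robot, and variables do not carry over. Pictures are saved under pics/ and viewed, at most 12 in all, crops included, and the job is handed in when it is done.

Besides the shell and the picture viewer there is one more tool, called after "Emit:" as name(argument=value, ...) on one line, values as JSON. step_arm: Moves the arm, as the interface text tells. Its arguments: {"type":"object","properties":{"motion":{"type":"array","items":{"type":"object","properties":{"x":{"type":"number"},"y":{"type":"number"},"z":{"type":"number"},"ax":{"type":"number"},"ay":{"type":"number"},"az":{"type":"number"}}}},"jaw":{"type":"number"}},"required":["motion"]}

```bash
mkdir -p pics
cat > h.py <<'E'
import numpy as np, cv2, json
from cell import bot, eyes
def cam(f):
    K=np.array([[f['fx'],0,f['cx']],[0,f['fy'],f['cy']],[0,0,1.]]);return K,np.array(f['distortion'])
def grab(n,fn):
    s=bot.observe() ; f=eyes.grab_frame(n); cv2.imwrite('pics/'+fn,f['image'][:,:,::-1])
    d={k:(np.array(v).tolist()) for k,v in f.items() if k!='image'}; d['pos']=np.array(s['tool_pos']).tolist(); d['rot']=np.array(s['tcp_rot']).tolist()
    json.dump(d,open('pics/'+fn+'.json','w')); return f
def pose(d):
    if 'rvec' in d: 
        R=cv2.Rodrigues(np.array(d['rvec'],float))[0]; return R,np.array(d['tvec'],float).ravel()
    from scipy.spatial.transform import Rotation as Ro
    T=np.eye(4);T[:3,:3]=Ro.from_euler('xyz',d['rot'],degrees=True).as_matrix();T[:3,3]=d['pos']
    M=np.linalg.inv(T@np.array(d['tool_from_camera']));return M[:3,:3],M[:3,3]
def px2w(d,uv,z):
    K,D=cam(d);R,t=pose(d)
    n=cv2.undistortPoints(np.array(uv,float).reshape(-1,1,2),K,D).reshape(-1,2)
    C=-R.T@t; r=np.c_[n,np.ones(len(n))]@R
    return C+r*((np.array(z)-C[2])/r[:,2])[:,None]
def w2px(d,P):
    K,D=cam(d);R,t=pose(d)
    return cv2.projectPoints(np.array(P,float).reshape(-1,3),cv2.Rodrigues(R)[0],t,K,D)[0].reshape(-1,2)
E
python3 - <<'E'
from h import *
grab('top','top0.png');grab('scene','scene0.png');print(bot.observe())
E
```

```text
{'time': 0.1, 'joints': array([61.32578591, 34.38143525, -0.14664543, 91.67446925,  0.10266353,
       54.02325582, -4.57189957]), 'qd': array([ 0.02467507, -0.04177277, -0.0144999 , -0.07820553,  0.03763094,
       -0.00435473,  0.03498585]), 'tau': array([ 6.46584202e-03, -7.66550159e+01,  1.50237624e+00, -2.52937210e+01,
       -5.23655524e-02,  1.36701245e-02,  8.32081446e-05]), 'tool_pos': array([ 0.29794072, -0.66049218,  0.21783885]), 'tcp_rot': array([-1.79921237e+02,  6.48602012e-03,  2.42837699e+01]), 'force': array([0.82876857, 0.86573815, 0.47120268]), 'wrist_torque': array([-0.0157739 , -0.02235924,  0.02854281]), 'gripper_force': 0.0, 'width': 0.9980641513011149}
```

View pics/top0.png

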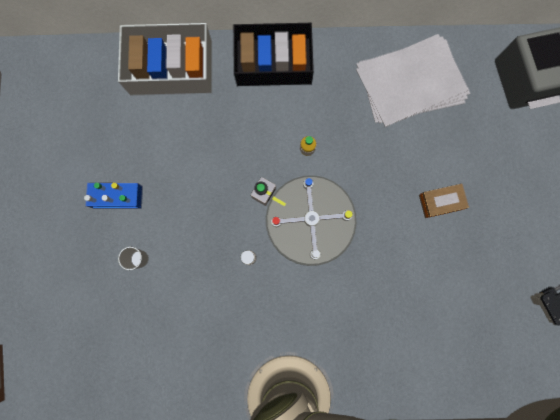

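View pics/scene0.png

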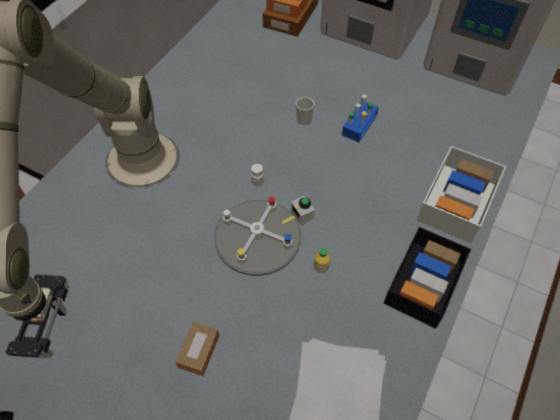

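```bash
cat > m.py <<'E'
from h import *
def blob(im,c,box):
    h=cv2.cvtColor(im,cv2.COLOR_RGB2HSV).astype(int);H,S,V=h[...,0],h[...,1],h[...,2]
    m={'red':((H<8)|(H>172))&(S>150),'green':(H>45)&(H<85)&(S>120),'yellow':(H>22)&(H<34)&(S>120),'blue':(H>105)&(H<125)&(S>150)}[c]
    x0,y0,x1,y1=box;mm=np.zeros_like(m);mm[y0:y1,x0:x1]=m[y0:y1,x0:x1]
    mm&=V>60
    v,u=np.nonzero(mm);return (u.mean(),v.mean(),len(u))
E
python3 - <<'E'
from m import *
im=cv2.imread('pics/top0.png')[:,:,::-1].copy();d=json.load(open('pics/top0.png.json'))
b={'red':((262,205,290,235),.073),'green':((250,178,272,200),.067),'yellow':((336,205,360,225),.073),'blue':((300,175,318,195),.073)}
P={}
for c,(bx,z) in b.items():
    x=blob(im,c,bx);P[c]=px2w(d,[x[:2]],z)[0];print(c,x,P[c])
l=blob(im,'yellow',(270,190,290,210));P['line']=px2w(d,[l[:2]],.015)[0];print('line',l,P['line'])
P['hub']=px2w(d,[(312,218)],.059)[0];print(P['hub'])
P['wht']=px2w(d,[(316,254)],.075)[0]
g=cv2.cvtColor(im,cv2.COLOR_RGB2GRAY)
mid=(P['red']+P['yellow'])/2;print('mid',mid)
for k in P: v=P[k]-P['hub'];print(k,np.hypot(*v[:2]),np.degrees(np.arctan2(v[1],v[0])))
for n,p,z in (('pill',(248,257),.078),('reag',(308,143),.095)): print(n,px2w(d,[p],z))
cv2.imwrite('pics/crop.png',cv2.resize(cv2.imread('pics/top0.png')[130:275,225:370],None,fx=4,fy=4,interpolation=cv2.INTER_CUBIC))
E
```

```text
red (np.float64(275.625), np.float64(220.15625), 32) [0.50754799 0.02235957 0.073     ]
green (np.float64(260.4074074074074), np.float64(187.25925925925927), 54) [0.60590523 0.06451071 0.067     ]
yellow (np.float64(348.0), np.float64(214.0), 41) [ 0.5197868  -0.18636754  0.073     ]
blue (np.float64(308.4193548387097), np.float64(181.4516129032258), 31) [ 0.61824823 -0.07568026  0.073     ]
line (np.float64(278.3076923076923), np.float64(200.5897435897436), 39) [0.5736111  0.01380677 0.015     ]
[ 0.51263839 -0.08322021  0.059     ]
mid [ 0.51366739 -0.08200399  0.073     ]
red 0.1057024253339853 92.76031105646227
green 0.1747086969289994 57.73458568681701
yellow 0.10339473663484339 -86.03557463004803
blue 0.10587865778097383 4.083671588097878
line 0.11459453024356048 57.854341690908605
hub 0.0 0.0
wht 0.10512942421402832 -176.42178490656218
pill [[0.40442005 0.10272162 0.078     ]]
reag [[ 0.72718292 -0.07702612  0.095     ]]
```

View pics/crop.png

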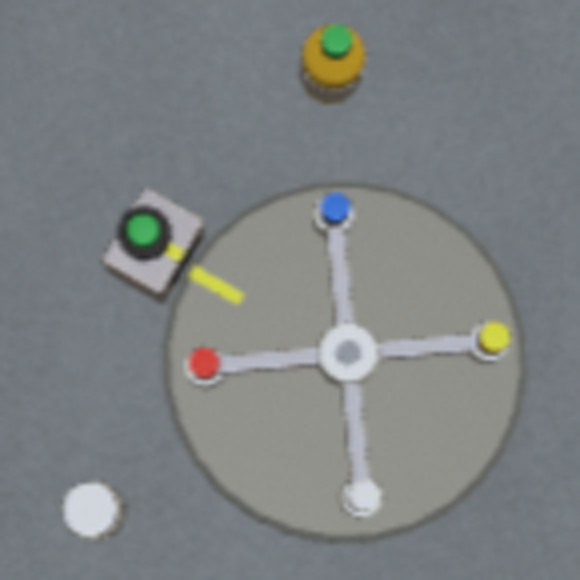

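Emit:
step_arm(motion=[{"x": 0.65,"y": -0.62,"az": -0.96},{"x": 0.72,"y": -0.54,"az": -0.96},{"x": 0.78,"y": -0.45,"az": -0.96},{"x": 0.82,"y": -0.36,"az": -0.96},{"x": 0.86,"y": -0.26,"az": -0.96},{"x": 0.89,"y": -0.16,"az": -0.96},{"x": 0.9,"y": -0.06,"az": -0.96},{"x": 0.9,"y": 0.04,"az": -0.96},{"x": 0.89,"y": 0.15,"az": -0.96},{"x": 0.87,"y": 0.25,"az": -0.96}], jaw=0)

```text
invalid input
```

```bash
cat > go.py <<'E'
import sys
from h import *
def go(x,y,z,yaw=None):
    s=bot.observe();p=np.array(s['tool_pos']);r=s['tcp_rot'];ps=np.radians(r[2])
    d=np.array([x,y,z])-p
    print('pos',p.round(4),'rot',np.round(r,2),'F',np.round(s['force'],1),'t',s['time'],'w',round(s['width'],2))
    print('tool units',np.round(np.array([d[0]*np.cos(ps)+d[1]*np.sin(ps),d[0]*np.sin(ps)-d[1]*np.cos(ps),-d[2]])/.05,2),'az',None if yaw is None else round(-np.radians(yaw-r[2])/.12,2))
if __name__=='__main__': go(*map(float,sys.argv[1:]))
E
python3 go.py .554 -.037 .12 94; python3 -c "
from h import *
grab('wrist','w0.png')"
```

```text
pos [ 0.2979 -0.6605  0.2178] rot [-1.7992e+02  1.0000e-02  2.4280e+01] F [0.8 0.9 0.5] t 0.1 w 1.0
tool units [ 9.8  -9.26  1.96] az -10.14
```

View pics/w0.png

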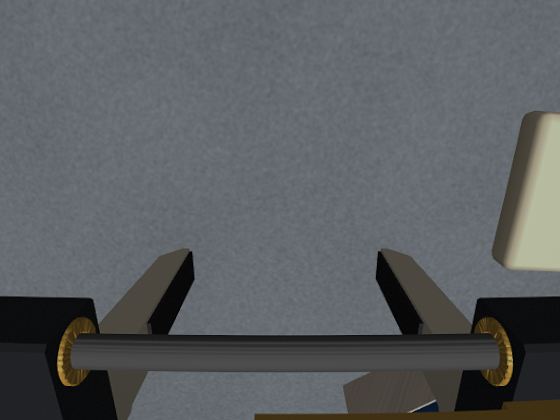

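The wrist view shows only empty table and open fingers, because the move was refused. I'll resend it with every key filled in.

Emit:
step_arm(motion=[{"x": 0.65,"y": -0.62,"z": 0,"ax": 0,"ay": 0,"az": -0.96},{"x": 0.72,"y": -0.54,"z": 0,"ax": 0,"ay": 0,"az": -0.96},{"x": 0.78,"y": -0.45,"z": 0,"ax": 0,"ay": 0,"az": -0.96},{"x": 0.82,"y": -0.36,"z": 0,"ax": 0,"ay": 0,"az": -0.96},{"x": 0.86,"y": -0.26,"z": 0,"ax": 0,"ay": 0,"az": -0.96},{"x": 0.89,"y": -0.16,"z": 0,"ax": 0,"ay": 0,"az": -0.96},{"x": 0.9,"y": -0.06,"z": 0,"ax": 0,"ay": 0,"az": -0.96},{"x": 0.9,"y": 0.04,"z": 0,"ax": 0,"ay": 0,"az": -0.96},{"x": 0.89,"y": 0.15,"z": 0,"ax": 0,"ay": 0,"az": -0.96},{"x": 0.87,"y": 0.25,"z": 0,"ax": 0,"ay": 0,"az": -0.96}], jaw=0)

```text
time: 1.4
tool_pos: [0.4695, -0.2429, 0.2186]
tcp_rot: [-180.0, 0.0, 90.5]
force: [0.1, -0.8, -1.1]
width: 0.014
gripper_force: 0.0
```

Emit:
step_arm(motion=[{"x": 0.69,"y": 0.28,"z": 0,"ax": 0,"ay": 0,"az": -0.1},{"x": 0.69,"y": 0.28,"z": 0,"ax": 0,"ay": 0,"az": -0.1},{"x": 0.69,"y": 0.28,"z": 0,"ax": 0,"ay": 0,"az": -0.1},{"x": 0.69,"y": 0.28,"z": 0,"ax": 0,"ay": 0,"az": -0.1},{"x": 0.69,"y": 0.28,"z": 0,"ax": 0,"ay": 0,"az": -0.1},{"x": 0.69,"y": 0.28,"z": 0,"ax": 0,"ay": 0,"az": 0},{"x": 0,"y": 0,"z": 0,"ax": 0,"ay": 0,"az": 0}])

```text
time: 2.28
tool_pos: [0.5466, -0.0313, 0.2186]
tcp_rot: [180.0, -0.1, 94.0]
force: [-0.9, -0.1, -0.4]
width: 0.007
gripper_force: 0.0
```

```bash
python3 go.py .554 -.037 .12 94; python3 -c "
from h import *
grab('wrist','w1.png')
d=json.load(open('pics/w1.png.json'));print(w2px(d,[(.513,-.0825,.059),(.606,.0645,.067),(.5735,.0138,.015),(.5075,.0224,.073),(.554,-.037,.0)]))"
```

```text
pos [ 0.5466 -0.0313  0.2186] rot [ 1.7997e+02 -8.0000e-02  9.3990e+01] F [-0.9 -0.1 -0.4] t 2.275 w 0.01
tool units [-0.12  0.14  1.97] az -0.0
[[246.48794174 235.94853325]
 [363.68582925  83.2073102 ]
 [314.5423151  134.59575185]
 [243.04953154 126.43327322]
 [291.25525293 178.99461636]]
```

View pics/w1.png

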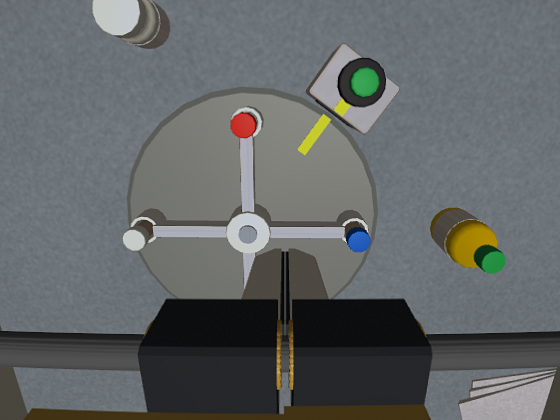

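The wheel is clear from above: hub (247,233), red (243,125), blue (359,240), key (365,82), and the line runs (301,152) to (325,118).

```bash
cat > an.py <<'E'
from m import *
def an(fn,hub=None,boxes=None):
    im=cv2.imread('pics/'+fn)[:,:,::-1].copy();d=json.load(open('pics/'+fn+'.json'))
    P={}
    for c,(bx,z) in boxes.items(): P[c]=px2w(d,[blob(im,c.split('_')[0],bx)[:2]],z)[0]
    if hub is not None: P['hub']=px2w(d,[hub],.059)[0]
    return P,d
E
python3 - <<'E'
from an import *
P,d=an('w1.png',(247.5,233),{'red':((225,105,262,142),.075),'green':((345,60,385,102),.067),'blue':((345,226,373,255),.075),'yellow_line':((290,112,331,160),.015)})
P['inner']=px2w(d,[(301,152)],.015)[0];P['outer']=px2w(d,[(326,118)],.015)[0]
P['pocket']=px2w(d,[(246.5,123)],.048)[0]
for k in P: v=P[k]-P['hub'];print(k,P[k].round(4),np.hypot(*v[:2]).round(4),np.degrees(np.arctan2(v[1],v[0])).round(2))
v=P['outer']-P['inner'];print(np.degrees(np.arctan2(v[1],v[0])))
v=P['green']-P['yellow_line'];print(np.degrees(np.arctan2(v[1],v[0])))
E
```

```text
red [0.5078 0.0239 0.075 ] 0.1034 93.36
green [0.6066 0.0658 0.067 ] 0.1722 57.44
blue [ 0.6171 -0.0724  0.075 ] 0.1035 3.87
yellow_line [0.5726 0.0143 0.015 ] 0.1106 57.92
hub [ 0.5139 -0.0794  0.059 ] 0.0 0.0
inner [ 0.5613 -0.0047  0.015 ] 0.0885 57.57
outer [0.5834 0.0309 0.015 ] 0.1304 57.77
pocket [0.5079 0.0233 0.048 ] 0.1029 93.34
58.207644764757404
56.58055149007844
```

Emit:
step_arm(motion=[{"x": -0.14,"y": 0.26,"z": 0.5,"ax": 0,"ay": 0,"az": 0},{"x": 0,"y": 0,"z": 0.8,"ax": 0,"ay": 0,"az": 0},{"x": 0,"y": 0,"z": 0.8,"ax": 0,"ay": 0,"az": 0},{"x": 0,"y": 0,"z": 0.8,"ax": 0,"ay": 0,"az": 0},{"x": 0,"y": 0,"z": 0.5,"ax": 0,"ay": 0,"az": 0},{"x": 0,"y": 0,"z": 0.3,"ax": 0,"ay": 0,"az": 0},{"x": 0,"y": 0,"z": 0.15,"ax": 0,"ay": 0,"az": 0},{"x": 0,"y": 0,"z": 0,"ax": 0,"ay": 0,"az": 0}])

```text
time: 3.32
tool_pos: [0.5594, -0.0409, 0.0263]
tcp_rot: [180.0, 0.0, 93.7]
force: [-0.0, -0.1, 1.2]
width: 0.008
gripper_force: 0.0
```

Emit:
step_arm(motion=[{"x": -0.2,"y": 0.08,"z": 0,"ax": 0,"ay": 0,"az": 0},{"x": -0.2,"y": 0.04,"z": 0,"ax": 0,"ay": 0,"az": 0},{"x": -0.04,"y": 0.01,"z": 0,"ax": 0,"ay": 0,"az": 0.33},{"x": -0.04,"y": 0.01,"z": 0,"ax": 0,"ay": 0,"az": 0.33},{"x": -0.04,"y": 0.01,"z": 0,"ax": 0,"ay": 0,"az": 0.33},{"x": -0.04,"y": 0.01,"z": 0,"ax": 0,"ay": 0,"az": 0.33},{"x": -0.04,"y": 0.01,"z": 0,"ax": 0,"ay": 0,"az": 0.33},{"x": -0.04,"y": 0.01,"z": 0,"ax": 0,"ay": 0,"az": 0.33},{"x": -0.04,"y": 0.01,"z": 0,"ax": 0,"ay": 0,"az": 0.33},{"x": 0,"y": 0,"z": 0,"ax": 0,"ay": 0,"az": 0}])

```text
time: 4.58
tool_pos: [0.569, -0.0747, 0.026]
tcp_rot: [-180.0, 0.0, 77.8]
force: [-1.2, -0.2, -0.3]
width: 0.009
gripper_force: 0.0
```

Run:
```python
from h import *
grab('wrist','w2.png')
print(bot.observe()['force'])
```

```text
[-0.56083768  0.25828483  0.25378412]
```

View pics/w2.png

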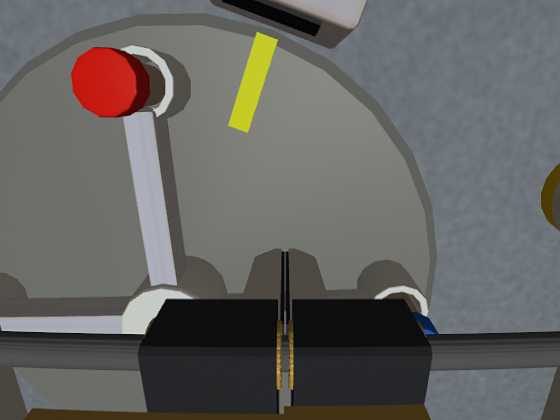

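Red (110,82) is approaching the line, which runs (240,130) to (266,35), and the fingertip is at the blue spoke.

```bash
cat > chk.py <<'E'
import sys
from an import *
fn=sys.argv[1]
if len(sys.argv)>2: grab('wrist',fn)
im=cv2.imread('pics/'+fn)[:,:,::-1].copy();d=json.load(open('pics/'+fn+'.json'))
H=np.array([.5135,-.0805])
r=px2w(d,[blob(im,'red',(0,0,480,240))[:2]],.073)[0]
h=cv2.cvtColor(im,cv2.COLOR_RGB2HSV).astype(int);m=((abs(h[...,0]-29)<5)&(h[...,1]>150));m[250:]=0
n,L,S,C=cv2.connectedComponentsWithStats(m.astype(np.uint8))
i=1+np.argmax(S[1:,4]);v,u=np.nonzero(L==i)
w=px2w(d,np.c_[u,v],.015)[:,:2];c=w.mean(0);ax=np.linalg.svd(w-c,full_matrices=False)[2][0];ax*=np.sign(ax[0])
a=lambda v:np.degrees(np.arctan2(v[1],v[0])).round(2)
print('red',r.round(4),a(r[:2]-H),np.hypot(*(r[:2]-H)).round(4),'line centre',c.round(4),a(c-H),'dir',a(ax),'red off line mm',(1000*np.cross(ax,r[:2]-c)).round(2), 'hub off',(1000*np.cross(ax,H-c)).round(2),len(u))
E
python3 chk.py w2.png 2>/dev/null
```

```text
red [0.5337 0.0219 0.073 ] 78.84 0.1044 line centre [0.573  0.0146] 58.0 dir 58.27 red off line mm 37.21 hub off 0.54 2077
```

Emit:
step_arm(motion=[{"x": -0.045,"y": 0.01,"z": 0,"ax": 0,"ay": 0,"az": 0.33},{"x": -0.045,"y": 0.01,"z": 0,"ax": 0,"ay": 0,"az": 0.33},{"x": -0.045,"y": 0.01,"z": 0,"ax": 0,"ay": 0,"az": 0.33},{"x": -0.045,"y": 0.01,"z": 0,"ax": 0,"ay": 0,"az": 0.33},{"x": -0.045,"y": 0.01,"z": 0,"ax": 0,"ay": 0,"az": 0.33},{"x": -0.045,"y": 0.01,"z": 0,"ax": 0,"ay": 0,"az": 0.33},{"x": -0.045,"y": 0.01,"z": 0,"ax": 0,"ay": 0,"az": 0.33},{"x": -0.02,"y": 0,"z": 0,"ax": 0,"ay": 0,"az": 0.15},{"x": 0,"y": 0,"z": 0,"ax": 0,"ay": 0,"az": 0}])

```text
time: 5.75
tool_pos: [0.5667, -0.0913, 0.0261]
tcp_rot: [-180.0, 0.0, 60.9]
force: [0.2, -0.1, -0.9]
width: 0.004
gripper_force: 0.1
```

```bash
python3 chk.py w3.png 1 2>/dev/null
```

```text
red [0.5643 0.0109 0.073 ] 60.91 0.1046 line centre [0.5797 0.0247] 57.8 dir 68.56 red off line mm 9.28 hub off 23.2 941
```

Emit:
step_arm(motion=[{"x": -0.02,"y": 0,"z": 0,"ax": 0,"ay": 0,"az": 0.15},{"x": -0.02,"y": 0,"z": 0,"ax": 0,"ay": 0,"az": 0.15},{"x": 0,"y": 0,"z": 0,"ax": 0,"ay": 0,"az": 0},{"x": 0,"y": 0,"z": 0,"ax": 0,"ay": 0,"az": 0}])

```text
time: 6.3
tool_pos: [0.5659, -0.093, 0.0261]
tcp_rot: [-180.0, 0.0, 58.9]
force: [0.3, 0.1, 0.0]
width: 0.006
gripper_force: 0.3
```

```bash
python3 chk.py w4.png 1 2>/dev/null
```

```text
red [0.5675 0.0091 0.073 ] 58.94 0.1046 line centre [0.5804 0.026 ] 57.88 dir 67.91 red off line mm 5.59 hub off 21.9 796
```

View pics/w4.png

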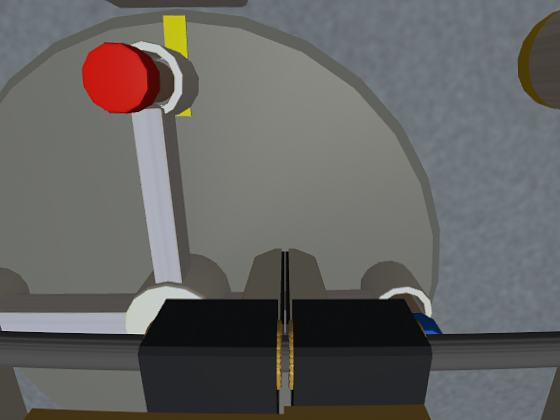

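Emit:
step_arm(motion=[{"x": -0.018,"y": 0,"z": 0,"ax": 0,"ay": 0,"az": 0.13},{"x": 0,"y": 0,"z": 0,"ax": 0,"ay": 0,"az": 0},{"x": 0,"y": 0,"z": 0,"ax": 0,"ay": 0,"az": 0}])

```text
time: 6.72
tool_pos: [0.5656, -0.0937, 0.0261]
tcp_rot: [-180.0, 0.0, 58.0]
force: [0.1, 0.2, -0.7]
width: 0.003
gripper_force: 0.4
```

```bash
python3 chk.py w5.png 1 2>/dev/null
```

```text
red [0.5689 0.0082 0.073 ] 57.99 0.1046 line centre [0.5807 0.0265] 57.87 dir 66.41 red off line mm 3.47 hub off 18.78 757
```

Emit:
step_arm(motion=[{"x": 0.2,"y": 0,"z": 0,"ax": 0,"ay": 0,"az": 0},{"x": 0,"y": 0,"z": -0.4,"ax": 0,"ay": 0,"az": 0},{"x": 0,"y": 0,"z": -0.9,"ax": 0,"ay": 0,"az": 0},{"x": 0,"y": 0,"z": -0.9,"ax": 0,"ay": 0,"az": 0},{"x": 0,"y": 0,"z": -0.9,"ax": 0,"ay": 0,"az": 0},{"x": 0,"y": 0,"z": -0.5,"ax": 0,"ay": 0,"az": 0},{"x": 0,"y": 0,"z": 0,"ax": 0,"ay": 0,"az": 0},{"x": 0,"y": 0,"z": 0,"ax": 0,"ay": 0,"az": 0}])

```text
time: 7.78
tool_pos: [0.5704, -0.0848, 0.2053]
tcp_rot: [-179.9, 0.0, 58.0]
force: [-0.6, 0.0, -0.6]
width: 0.004
gripper_force: 0.0
```

```bash
python3 chk.py w6.png 1 2>/dev/null
```

```text
red [0.5681 0.0087 0.073 ] 58.53 0.1045 line centre [0.5875 0.0522] 60.86 dir 66.56 red off line mm 0.49 hub off 15.11 199
```

View pics/w6.png

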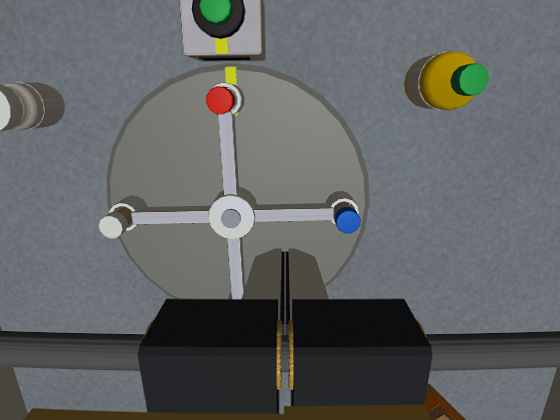

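```bash
python3 - <<'E' 2>/dev/null
from an import *
a=lambda v:np.degrees(np.arctan2(v[1],v[0])).round(2)
im=cv2.imread('pics/w6.png')[:,:,::-1].copy();d=json.load(open('pics/w6.png.json'))
hub=px2w(d,[(231,217.5)],.059)[0];print('hub',hub.round(4))
b=px2w(d,[blob(im,'blue',(330,200,365,240))[:2]],.073)[0];w=px2w(d,[(110.5,227)],.075)[0];r=px2w(d,[blob(im,'red',(190,80,245,120))[:2]],.073)[0]
print('blue-white+90',a(b-w)+90,'red',a(r-hub),'blue+90',a(b-hub)+90,'white',a(w-hub))
x=blob(im,'yellow',(215,60,245,85));L=px2w(d,[x[:2]],.015)[0];print('line out',L.round(4),x,a(L-hub))
g=px2w(d,[blob(im,'green',(190,0,240,30))[:2]],.067)[0];print('key',g.round(4),a(g-hub),np.hypot(*(g-hub)[:2]))
e=px2w(d,[(184,54),(261,54)],.06);print('edge',e.round(4),a(e[1]-e[0])+90)
# triangulate key from top0, w1
A=[];B=[]
t=json.load(open('pics/top0.png.json'));ti=cv2.imread('pics/top0.png')[:,:,::-1].copy();w1=json.load(open('pics/w1.png.json'));i1=cv2.imread('pics/w1.png')[:,:,::-1].copy()
for z in (.06,.065,.07,.075,.08): print(z,px2w(t,[blob(ti,'green',(250,178,272,200))[:2]],z)[0].round(4),px2w(w1,[blob(i1,'green',(345,60,385,102))[:2]],z)[0].round(4))
cv2.imwrite('pics/c6.png',cv2.resize(cv2.imread('pics/w6.png')[0:260,90:370],None,fx=2.5,fy=2.3,interpolation=cv2.INTER_CUBIC))
E
```

```text
hub [ 0.5152 -0.0806  0.059 ]
blue-white+90 59.61 red 59.32 blue+90 59.39 white 149.82
line out [0.5802 0.0262 0.015 ] (np.float64(230.52486187845304), np.float64(74.98895027624309), 181) 58.63
key [0.6022 0.0661 0.067 ] 59.31 0.17058996550358518
edge [[0.562  0.0545 0.06  ]
 [0.6143 0.0213 0.06  ]] 57.53
0.06 [0.6073 0.0649 0.06  ] [0.608  0.0661 0.06  ]
0.065 [0.6063 0.0646 0.065 ] [0.607  0.0659 0.065 ]
0.07 [0.6053 0.0644 0.07  ] [0.6059 0.0656 0.07  ]
0.075 [0.6043 0.0641 0.075 ] [0.6049 0.0654 0.075 ]
0.08 [0.6034 0.0638 0.08  ] [0.6038 0.0652 0.08  ]
```

View pics/c6.png

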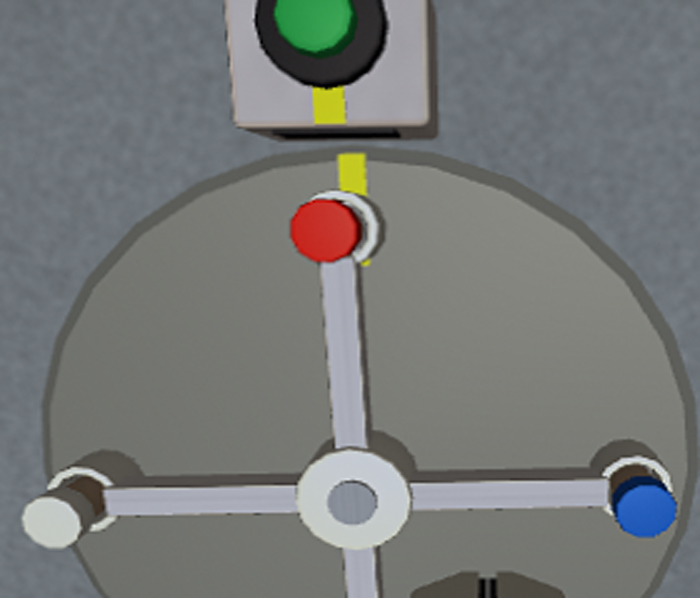

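```bash
cat > fit.py <<'E'
from an import *
from scipy.optimize import least_squares
from scipy.spatial.transform import Rotation as Ro
d=json.load(open('pics/w6.png.json'));K,D=cam(d);R0,t0=pose(d);C0=-R0.T@t0
px=lambda L:np.array(L,float)/[2.5,2.3]+[90,0]
sp={0:[(338,265),(345,355),(352,448)],1:[(105,502),(297,498)],3:[(411,494),(605,492)],2:[(358,550),(361,597)]}  # 0 red,1 white,3 blue,2 yellow
le=[(338,154),(340,190)];re=[(364,154),(367,194),(371,263)];bl=[(236,126),(429,124)];hub=[(354.5,499)]
kl=[(313,124),(311,92)];kr=[(345,124),(344,92)]
def bp(uv,z,q):
    n=cv2.undistortPoints(px(uv).reshape(-1,1,2),K,D).reshape(-1,2)
    R=Ro.from_rotvec(q[3:]).as_matrix();C=C0+q[:3];r=np.c_[n,np.ones(len(n))]@R0@R.T
    return (C+r*((z-C[2])/r[:,2])[:,None])[:,:2]
def fr(P,h,a): c,s=np.cos(a),np.sin(a);return (P-h)@np.array([[c,-s],[s,c]])
def res(p):
    h=p[:2];ph,th,w=p[2:5];q=p[5:];o=[]
    for k,v in sp.items(): o+=list(fr(bp(v,.052,q),h,th+k*np.pi/2)[:,1]/.0007)
    o+=list((fr(bp(le,.015,q),h,ph)[:,1]-w/2)/.0007)+list((fr(bp(re,.015,q),h,ph)[:,1]+w/2)/.0007)
    o+=list(((fr(bp(bl,.06,q),h,ph)-[[.14,.032],[.14,-.032]])/.001).ravel())
    o+=list(((fr(bp(kl,.06,q),h,ph)[:,1]-w/2))/.001)+list(((fr(bp(kr,.06,q),h,ph)[:,1]+w/2))/.001)
    o+=list((fr(bp(hub,.059,q),h,0)/.0007).ravel())
    return np.r_[o,q[:3]/.002,q[3:]/.01]
s=least_squares(res,[.5135,-.0805,1.01,1.02,.008]+[0]*6)
cov=np.linalg.inv(s.jac.T@s.jac)
print('hub',s.x[:2],'sampler',np.degrees(s.x[2]),'wheel',np.degrees(s.x[3]),'diff',np.degrees(s.x[3]-s.x[2]),'+-',np.degrees(np.sqrt(cov[2,2]+cov[3,3]-2*cov[2,3])),'w',s.x[4],s.x[5:].round(4),s.cost)
print(np.round(s.fun,1))
E
python3 fit.py
```

```text
hub [ 0.51492563 -0.080532  ] sampler 58.453053557430984 wheel 59.21472054593286 diff 0.7616669885018799 +- 0.26109695463024934 w 0.010191776391369206 [-0.      0.      0.0011  0.0022 -0.0012  0.    ] 5.448388413099223
[ 0.1 -0.2 -0.3  0.9  0.6  0.6 -0.5 -0.7 -1.  -0.2 -0.2  0.6 -0.1 -0.5
  0.  -1.4 -0.3  0.2  0.5  0.5  0.3  0.2  1.8  0.7 -0.   0.   0.5  0.2
 -0.1  0. ]
```

The fit says the wheel is about 0.76° short, so I'll nudge it once more from the same contact.

Emit:
step_arm(motion=[{"x": 0,"y": 0,"z": 0.9,"ax": 0,"ay": 0,"az": 0},{"x": 0,"y": 0,"z": 0.9,"ax": 0,"ay": 0,"az": 0},{"x": 0,"y": 0,"z": 0.9,"ax": 0,"ay": 0,"az": 0},{"x": 0,"y": 0,"z": 0.6,"ax": 0,"ay": 0,"az": 0},{"x": 0,"y": 0,"z": 0.3,"ax": 0,"ay": 0,"az": 0},{"x": -0.1,"y": 0,"z": 0,"ax": 0,"ay": 0,"az": 0},{"x": -0.08,"y": 0,"z": 0,"ax": 0,"ay": 0,"az": 0},{"x": -0.02,"y": 0,"z": 0,"ax": 0,"ay": 0,"az": 0},{"x": -0.015,"y": 0,"z": 0,"ax": 0,"ay": 0,"az": 0.11},{"x": 0,"y": 0,"z": 0,"ax": 0,"ay": 0,"az": 0}])

```text
time: 9.07
tool_pos: [0.5658, -0.0943, 0.0267]
tcp_rot: [179.9, -0.0, 57.2]
force: [1.4, -0.1, 0.4]
width: 0.01
gripper_force: 0.4
```

```bash
python3 chk.py w7.png 1 2>/dev/null
```

```text
red [0.5698 0.0077 0.073 ] 57.45 0.1046 line centre [0.5808 0.0267] 57.88 dir 68.41 red off line mm 3.24 hub off 23.13 726
```

Emit:
step_arm(motion=[{"x": 0.2,"y": 0,"z": 0,"ax": 0,"ay": 0,"az": 0},{"x": 0,"y": 0,"z": -0.4,"ax": 0,"ay": 0,"az": 0},{"x": 0,"y": 0,"z": -0.9,"ax": 0,"ay": 0,"az": 0},{"x": 0,"y": 0,"z": -0.9,"ax": 0,"ay": 0,"az": 0},{"x": 0,"y": 0,"z": -0.9,"ax": 0,"ay": 0,"az": 0},{"x": 0.4,"y": -0.4,"z": -0.5,"ax": 0,"ay": 0,"az": 0},{"x": 0.5,"y": -0.5,"z": 0,"ax": 0,"ay": 0,"az": 0},{"x": 0,"y": 0,"z": 0,"ax": 0,"ay": 0,"az": 0},{"x": 0,"y": 0,"z": 0,"ax": 0,"ay": 0,"az": 0}])

```text
time: 10.25
tool_pos: [0.5572, -0.0238, 0.2059]
tcp_rot: [-180.0, 0.0, 57.2]
force: [0.8, -0.3, -0.9]
width: 0.004
gripper_force: 0.0
```

```bash
python3 chk.py w8.png 1 2>/dev/null
python3 - <<'E'
from m import *
im=cv2.imread('pics/w8.png')[:,:,::-1].copy();d=json.load(open('pics/w8.png.json'))
x=blob(im,'green',(100,0,420,240));print(x)
for z in (.06,.07,.08,.09):print(z,px2w(d,[x[:2]],z)[0].round(4))
E
```

```text
red [0.5688 0.0088 0.073 ] 58.26 0.105 line centre [0.5799 0.0262] 58.08 dir 56.64 red off line mm -0.19 hub off -3.17 166
(np.float64(273.25163826998687), np.float64(69.43381389252949), 763)
0.06 [0.6043 0.0665 0.06  ]
0.07 [0.6042 0.0658 0.07  ]
0.08 [0.6042 0.0652 0.08  ]
0.09 [0.6041 0.0645 0.09  ]
```

View pics/w8.png

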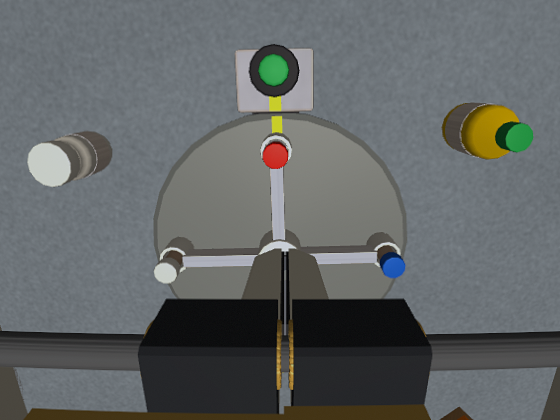

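Emit:
step_arm(motion=[{"x": 0.6,"y": -0.06,"z": 0,"ax": 0,"ay": 0,"az": 0},{"x": 0.7,"y": -0.06,"z": 0,"ax": 0,"ay": 0,"az": 0},{"x": 0.7,"y": -0.06,"z": 0,"ax": 0,"ay": 0,"az": 0},{"x": 0,"y": 0,"z": 0.7,"ax": 0,"ay": 0,"az": 0},{"x": 0,"y": 0,"z": 0.7,"ax": 0,"ay": 0,"az": 0},{"x": 0,"y": 0,"z": 0.6,"ax": 0,"ay": 0,"az": 0},{"x": 0,"y": 0,"z": 0.1,"ax": 0,"ay": 0,"az": 0},{"x": 0,"y": 0,"z": 0,"ax": 0,"ay": 0,"az": 0}])

```text
time: 11.3
tool_pos: [0.6041, 0.0647, 0.1012]
tcp_rot: [-180.0, 0.0, 57.2]
force: [0.1, 0.3, 0.2]
width: 0.004
gripper_force: 0.0
```

```bash
python3 go.py .604 .065 .09
```

```text
pos [0.6041 0.0647 0.1012] rot [-1.7999e+02  2.0000e-02  5.7170e+01] F [0.1 0.3 0.2] t 11.3 w 0.0
tool units [ 0.   -0.    0.22] az None
```

Descend gradually while watching the force.

Emit:
step_arm(motion=[{"x": 0,"y": 0,"z": 0.15,"ax": 0,"ay": 0,"az": 0},{"x": 0,"y": 0,"z": 0.15,"ax": 0,"ay": 0,"az": 0},{"x": 0,"y": 0,"z": 0.1,"ax": 0,"ay": 0,"az": 0},{"x": 0,"y": 0,"z": 0,"ax": 0,"ay": 0,"az": 0}])

```text
time: 11.8
tool_pos: [0.6038, 0.0652, 0.0809]
tcp_rot: [-180.0, 0.0, 57.2]
force: [0.6, -1.1, 2.1]
width: 0.006
gripper_force: 0.8
```

Emit:
step_arm(motion=[{"x": 0,"y": 0,"z": 0.06,"ax": 0,"ay": 0,"az": 0},{"x": 0,"y": 0,"z": 0,"ax": 0,"ay": 0,"az": 0}])

```text
time: 12.05
tool_pos: [0.6038, 0.0652, 0.0781]
tcp_rot: [180.0, 0.0, 57.2]
force: [-0.5, -0.7, 2.6]
width: 0.008
gripper_force: 1.5
```

Emit:
step_arm(motion=[{"x": 0,"y": 0,"z": 0.04,"ax": 0,"ay": 0,"az": 0},{"x": 0,"y": 0,"z": 0,"ax": 0,"ay": 0,"az": 0}])

```text
time: 12.3
tool_pos: [0.6038, 0.0652, 0.0764]
tcp_rot: [180.0, -0.0, 57.2]
force: [-1.9, -0.8, 5.2]
width: 0.004
gripper_force: 2.8
```

Emit:
step_arm(motion=[{"x": 0,"y": 0,"z": 0.03,"ax": 0,"ay": 0,"az": 0},{"x": 0,"y": 0,"z": 0,"ax": 0,"ay": 0,"az": 0}])

```text
time: 12.55
tool_pos: [0.6039, 0.0652, 0.0761]
tcp_rot: [180.0, -0.0, 57.2]
force: [-5.3, -0.8, 18.8]
width: 0.005
gripper_force: 9.5
```

Emit:
step_arm(motion=[{"x": 0,"y": 0,"z": 0.03,"ax": 0,"ay": 0,"az": 0},{"x": 0,"y": 0,"z": 0,"ax": 0,"ay": 0,"az": 0}])

```text
time: 12.8
tool_pos: [0.6039, 0.0652, 0.0758]
tcp_rot: [179.9, -0.0, 57.2]
force: [-8.5, -2.3, 31.9]
width: 0.005
gripper_force: 16.1
```

The key is at its stop: the 4 N spring range was followed by a stiff rise. Release it and clear the area.

Emit:
step_arm(motion=[{"x": 0,"y": 0,"z": -0.1,"ax": 0,"ay": 0,"az": 0},{"x": 0,"y": 0,"z": -0.3,"ax": 0,"ay": 0,"az": 0},{"x": 0,"y": 0,"z": -0.7,"ax": 0,"ay": 0,"az": 0},{"x": 0,"y": 0,"z": -0.8,"ax": 0,"ay": 0,"az": 0},{"x": -0.6,"y": 0,"z": -0.7,"ax": 0,"ay": 0,"az": 0},{"x": -0.8,"y": 0,"z": 0,"ax": 0,"ay": 0,"az": 0},{"x": -0.6,"y": 0,"z": 0,"ax": 0,"ay": 0,"az": 0},{"x": 0,"y": 0,"z": 0,"ax": 0,"ay": 0,"az": 0},{"x": 0,"y": 0,"z": 0,"ax": 0,"ay": 0,"az": 0}])

```text
time: 13.92
tool_pos: [0.5501, -0.0182, 0.2034]
tcp_rot: [180.0, -0.0, 57.2]
force: [0.5, -0.2, 0.8]
width: 0.005
gripper_force: 0.0
```

```bash
python3 chk.py w9.png 1 2>/dev/null
```

```text
red [0.5687 0.0088 0.073 ] 58.29 0.105 line centre [0.5904 0.0427] 58.03 dir 55.36 red off line mm -1.38 hub off -6.75 173
```

View pics/w9.png

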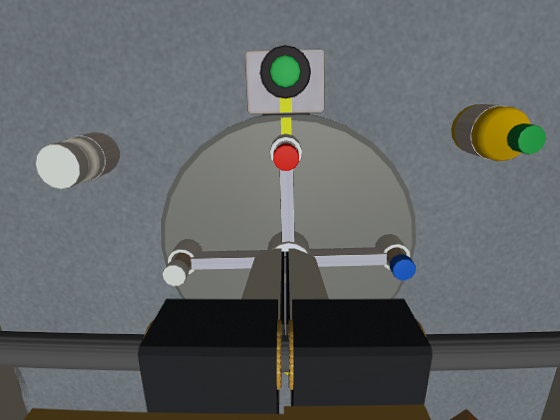

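The red cup (286,157), line (286,126) and key (286,72) are in line. The key is up and nothing else has moved.

```bash
python3 -c "
from cell import bot
print(bot.sign_off())"
```

```text
the job is handed in; nothing more can be done
None
```

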